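Set and lock the coffee grinder

ROBOT

A 6-joint arm with a two-finger parallel gripper is mounted at the origin on the work surface. World frame = base frame: x ahead of the robot, y to its left, z up, the work surface at z = 0. Lengths are in mm, angles in rad, forces in N, time in s.
With the tool pointing down it reaches from about 400 to 825 mm from the base axis. Payload 7 kg.
Tool frame: the origin (TCP) lies at the very end of the fingers, on their centre line; the grasp point (between the pads) lies 19 mm behind it; z points along the fingers, y is the line along which they close (so a half turn about z gives the same grasp; the last joint's range is limited). The gripper opens to 85 mm and grips with 20 to 120 N. Pads are 22 mm wide; open, the fingers measure 114 mm over their backs; the gripper's body (76 mm by 85 mm) begins 54 mm behind the grasp point. The pads swing forward as they close: fully open they stand 13 mm farther back than shut.
Start: joints at [1.556, 0.359, 0.012, 0, -1.224, -0.288], TCP at [201.29, 644.265, 231.302] pointing down, gripper open.
Joint ranges: [-3.07, 3.07], [-1.43, 2.12], [-1.02, 1.25], [-3.03, 1.67], [-3.05, -0], [-3.03, 3.03]. Speed limits (rad/s): [2.39, 2.39, 3.01, 3.14, 3.14, 3.14].

INTERFACE

Orientations are given as a rotation vector (axis times angle).
In Python, from cell import r, eyes, spotter gives the robot as it stands.
- The arm moves only by the tool apply_moves, never from a script. Its argument "moves" is a list of rows, each a list of 7 numbers: the turn, a rotation vector about the tool's x, y, z in rad, then the shift along the tool's x, y, z in m, then the gripper command: -1 is shut, 1 is fully open, values between are in proportion. A call has 1 to 5 rows; each row is the pose to reach, as a shift and turn from the pose commanded when the call began, along the tool's axes at that moment; what a row does not reach only later rows make up. A row lasts 1/8 s, in which the tool goes at most 62.5 mm and 10.7 degrees, less where a joint would pass 70% of its speed; a pose out of reach is approached as far as the arm can. A call with a gripper value outside its range is refused whole. The fingers move at their own pace and stop on an object; "grip_force" is the grip in N (left out, the last holds). Time passes only in rows, so rows that repeat a pose let the fingers close. It gives the time, the measured TCP pose, the force, the opening and the grip force at its end, in the units of the state.
- r.read_state(): the state, without advancing time (a new reading comes with each control period).
- eyes.read_camera(name): name is "scene" or "top"; returns a dict with "image" (384x512x3 uint8, red, green, blue), "fx", "fy", "cx", "cy" (pixels), "k1" (the pictures are not rectified: a ray, as slopes to the right and down, at radius r is drawn at 1 + k1 r^2 times it, then the intrinsics apply), "view" (4x4, takes a point from world to camera coordinates). Camera axes: x right, y down, z forward; pixel columns grow to the right and rows downward; lengths in mm; the calibration is good to about 2 mm. A picture is of the moment at which its call begins. There is no depth.
- r.job_done(): hands the job in; it is judged then, once.
Trained networks look in the newest picture that a camera, given by its name, has taken for a name from the list of things; names that differ only in an ending like _2 or _b are one class to them, and where a whole thing is asked for, a point or a joint stands for the part that bears it (a point fixed in the world has none). Each returns a list of dicts, best first, with "score" (0 to 1); they miss things now and then, are a little off and sometimes report something else, mostly with a low value. They report only what shows in the picture. A call takes as long as a camera call.
- spotter.recognise(camera, thing): "centre" ([x, y, z] in mm, in the coordinates of the camera as it stood for that picture, good to about 4 mm: the middle of the surface that is visible of it).
The state is a dict: "time_s": time; "qpos": joint angles; "joint_velocities": joint speeds; "joint_efforts": joint torques, N m; "tool_pos": TCP position; "orientation": TCP orientation; "force": force on the tool from outside, world axes, zero at the start; "wrist_torque": the same for the moment, N m; "finger_gap": finger opening in mm; "finger_force": force on a finger pad.
Only numpy, scipy, OpenCV 4.12 (cv2) and the standard library are available. Lean on these libraries where they do the work, as an engineer would, in place of code of your own. Each camera call takes 0.05 s, during which the arm holds its last target. There are 200 camera calls.

TASK

Set the coffee grinder: bring the burr collar's lever round to the raised mark on the housing and then, holding the collar there with its lever, turn the knurled lock ring under it clockwise by its pin until it is properly tight, so that the collar keeps its setting. Pull it up firmly but do not strain the pin, let go, and leave the other things on the counter where they are.

Things in the scene. Friction and masses are not known exactly. Their poses are not given: they have to be found in the camera images.
- grinder: grey and aluminium electric coffee grinder, fixed to the counter, hopper taken off; origin on the vertical axis of its collar at counter height, z up, x pointing to its back (the bean chute is on the -x side). Foot plate 150 x 235 mm, motor body 125 x 122 mm, round burr housing of 75 mm radius whose flat top is 215 mm above the counter. Around the housing's edge are low engraved graduations, 0.1 rad apart
- mark (a point): point on the housing's top (z 215 mm), 60 mm from the collar's axis, in the direction of the setting mark: a small dark raised bar, 14 x 5 mm and 5 mm high, at 64 to 79 mm from the axis. It is the only raised graduation
- collar (a joint): turn (rad) of the threaded burr collar in the housing, counter-clockwise from above positive, 0 where its lever points at the mark; range -0.9 to 1.2. The collar (82 mm wide, throat's top at z 266 mm) turns easily (0.36 N m, 6 N at its lever) and stays where it is left. The ring's thread is stiffer (0.5 N m): pulled on alone, loose or tight, the ring drags the collar along unless that is held
- lever (a point): top centre of the collar's lever handle: an upright black round handle 12 mm thick, 60 mm from the collar's axis, free from z 254 to z 290 mm; a steel arm (10 mm thick, top at 254 mm) joins its foot to the collar
- hopper: clear plastic bean hopper, 120 mm wide, 142 mm high, standing mouth down beside the grinder; origin at its foot
- cup: steel dosing cup, 58 mm wide, 45 mm high, on the grinder's foot plate under the spout; origin at its foot
- brush: grinder brush lying by the grinder; origin under its middle
- tamper: steel tamper, 58 mm wide, 88 mm high; origin at its foot
- pitcher: steel milk pitcher, 84 mm wide, 110 mm high; origin at its foot
- bean_jar: amber glass jar, 100 mm wide, 150 mm high; origin at its foot
- bowl: white bowl, 150 mm wide, 60 mm high; origin at its foot
- pin: upright steel pin, 10 mm thick, of the knurled lock ring (92 mm wide, z 217 to 230 mm); origin at its foot (z 218 mm), 60 mm from the collar's axis; top at z 290 mm. Starts 0.79 to 1.01 rad counter-clockwise of the lever; the ring, turned clockwise, meets its washer with 0.39 to 0.51 rad left: that differs each time and must be felt. Both can be pinched together from above; over 40 N bends the pin
- washer (a joint): how tight the lock ring is: turn (rad) by which it has been pulled up since it met the spring washer on the housing; 0 until then. It gives from 0.6 N m (10 N at the pin) on, 0.12 rad per N m, and springs back to 0.075 at most when let go. The ring is tight when this stays above 0.035, which takes about 0.9 N m (15 N pinched between lever and pin)

How it is judged:
By the outcome, as a careful person would: the job done as asked, in the order asked, and still so for the second after the job is handed in, with the robot touching nothing.
It also fails if it takes over 64 s, if anything falls off the work surface, if the arm or the gripper's body presses on something with over 40 N, if the wrist force passes 120 N, or if a joint passes its speed limit or range.

## Working session

There is one attempt and no reset: what is moved stays moved. The work goes in short steps, Python scripts to look and compute and a tool call to move; the robot and the scene stay as the last step left them, time stands still between calls to the robot, and variables do not carry over. Pictures are saved under pics/ and viewed, at most 14 in all, crops included, and the job is handed in when it is done.

Besides the shell and the picture viewer there is one more tool, called after "Request:" in YAML: its name, and indented under it one key for each argument. apply_moves: Moves the arm, as the interface text tells. Its arguments: {"type":"object","properties":{"moves":{"type":"array","items":{"type":"array","items":{"type":"number"}}},"grip_force":{"type":"number"}},"required":["moves"]}

```bash
ls; mkdir -p pics
cat > h.py <<'E'
import numpy as np, cv2
from cell import r, eyes, spotter
def cam(n):
    return eyes.read_camera(n)
def proj(c,p):
    p=np.atleast_2d(p).astype(float); V=np.array(c["view"]); q=p@V[:3,:3].T+V[:3,3]
    s=q[:,:2]/q[:,2:]; rr=(s**2).sum(1,keepdims=True); s=s*(1+c["k1"]*rr)
    return s*[c["fx"],c["fy"]]+[c["cx"],c["cy"]]
def onz(c,uv,z):
    d=(np.array(uv,float)-[c["cx"],c["cy"]])/[c["fx"],c["fy"]]; s=d.copy()
    for _ in range(20): s=d/(1+c["k1"]*(s@s))
    V=np.array(c["view"]); R=V[:3,:3]; o=-R.T@V[:3,3]; w=R.T@np.array([s[0],s[1],1])
    return o+w*(z-o[2])/w[2]
def w(c,p):
    V=np.array(c["view"]); return V[:3,:3].T@(np.array(p)-V[:3,3])
E
cat > a.py <<'E'
from h import *
for n in ("scene","top"):
    c=cam(n); cv2.imwrite(f"pics/{n}0.png",c["image"][:,:,::-1])
    V=np.array(c["view"]); print(n,(-V[:3,:3].T@V[:3,3]).round(),c["fx"],c["k1"])
    for t in ("grinder","collar","lever","pin","washer","hopper","cup","tamper","pitcher","bean_jar","bowl","brush"):
        for d in spotter.recognise(n,t)[:2]: print(t,round(d["score"],2),w(c,d["centre"]).round(1),proj(c,w(c,d["centre"])).round())
s=r.read_state();print(s["tool_pos"],s["orientation"],s["force"],s["time_s"],s["finger_gap"])
E
python3 a.py
```

```text
pics
scene [1164. -938.  966.] 421.48675922518277 -0.06590253064722924
grinder 0.83 [585.6 -12.1 160.9] [[269. 194.]]
collar 0.68 [557.9   3.4 253.8] [[264. 165.]]
collar 0.26 [459.6   8.5  56.1] [[241. 204.]]
lever 0.78 [561.    7.7 257.6] [[265. 164.]]
lever 0.27 [563.1  -7.7 225.4] [[263. 175.]]
washer 0.56 [514.1 -19.1 257.7] [[248. 164.]]
washer 0.51 [562.3 -11.5 228.7] [[263. 175.]]
hopper 0.73 [ 572.7 -178.5   77.3] [[236. 242.]]
cup 0.63 [460.   11.2  59.5] [[242. 203.]]
tamper 0.8 [ 447.4 -128.9   30.8] [[215. 230.]]
pitcher 0.84 [648.  473.7  74. ] [[345. 156.]]
bean_jar 0.79 [ 590.4 -487.7  114. ] [[171. 303.]]
bowl 0.69 [ 397.2 -541.7   31.3] [[111. 305.]]
brush 0.23 [561.3  -5.8 226.3] [[263. 174.]]
top [ 438.  -50. 1378.] 363.70889804528326 -0.05921086509568219
grinder 0.84 [525.9  20.9 217. ] [[237. 194.]]
collar 0.74 [546.9  26.3 259. ] [[235. 186.]]
lever 0.58 [544.5  27.7 257.9] [[235. 187.]]
washer 0.7 [531.7  -1.3 226.6] [[244. 192.]]
hopper 0.72 [ 545.5 -146.5   97.4] [[287. 192.]]
hopper 0.2 [ 563.  -449.8  151.4] [[377. 188.]]
cup 0.26 [544.3 219.9  19.6] [[188. 192.]]
tamper 0.69 [ 440.5 -117.1   26.7] [[277. 222.]]
tamper 0.52 [526.9  21.2 215.4] [[237. 194.]]
pitcher 0.68 [644.6 520.5  53.5] [[107. 162.]]
bowl 0.7 [ 421.7 -575.2   23.6] [[399. 229.]]
brush 0.86 [546.2 222.1  19.3] [[187. 191.]]
brush 0.69 [525.3  22.7 217.5] [[237. 194.]]
[201.28976053 644.26498498 231.27788111] [ 3.10563217e+00 -4.73822478e-01 -1.49190215e-05] [ 0.01465375 -0.19990385  0.36470001] 1.3 85.45068377802995
```

View pics/top0.png

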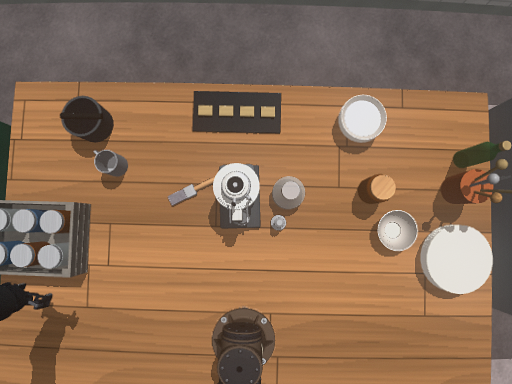

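View pics/scene0.png

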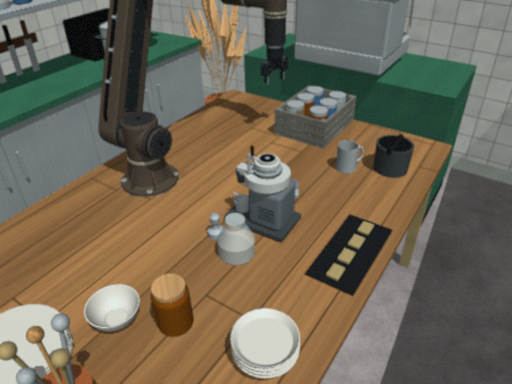

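The top picture shows the grinder at about (237,187), collar throat at (235,185). The scene picture shows it at (268,175), with an upright handle at (251,153). I'll enlarge both.

```bash
cat > crop.py <<'E'
import sys
from h import *
def go(name,bt,bs,k=8):
    a=[]
    for n,b in (("top",bt),("scene",bs)):
        im=cam(n)["image"][b[1]:b[1]+48,b[0]:b[0]+48,::-1]
        a.append(cv2.resize(im,None,fx=k,fy=k,interpolation=cv2.INTER_CUBIC))
    cv2.imwrite(f"pics/{name}.png",np.hstack(a))
if __name__=="__main__": go(sys.argv[1],(212,162),(238,142))
E
python3 crop.py c1
```

```text
(no output)
```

View pics/c1.png

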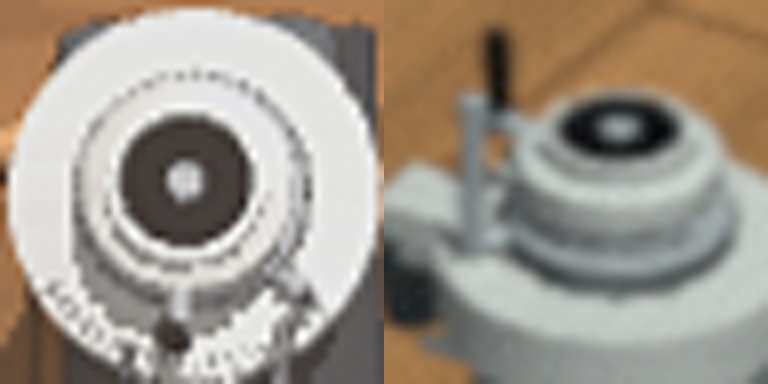

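The left half is the top view: collar centre at crop (186,180), black handle top at (172,335), steel pin top at about (308,300), graduations along the lower edge. The right half is the scene view: handle at (497,70), pin from (470,100) to (478,240). Next I rectify the housing plane to find the mark.

```bash
cat > b.py <<'E'
from h import *
c=cam("top")
f=lambda x,y:(x/8-.5+.5/8+212,y/8-.5+.5/8+162)
print("housing z215",onz(c,f(194,193),215)); print("throat z266",onz(c,f(186,180),266))
print("lever z290",onz(c,f(172,335),290)); print("pin z290",onz(c,f(308,300),290)); 
C=(onz(c,f(194,193),215)[:2]+onz(c,f(186,180),266)[:2])/2; print(C)
s=cam("scene")
g=lambda x,y:((x-384)/8-.5+238,y/8-.5+142)
print("scene lever",onz(s,g(497,32),290),"pin",onz(s,g(468,97),290),"throat",onz(s,g(618,128),266))
# polar unwrap of top at z=218: columns angle, rows r 45..85
out=[]
for cc in (c,s):
    th=np.linspace(np.pi-1.6,np.pi+1.6,780); rr=np.linspace(50,85,140)
    T,R=np.meshgrid(th,rr)
    p=np.stack([C[0]+R*np.cos(T),C[1]+R*np.sin(T),np.full_like(T,217)],-1).reshape(-1,3)
    uv=proj(cc,p).reshape(140,780,2).astype(np.float32)
    out.append(cv2.remap(cc["image"],uv[...,0],uv[...,1],cv2.INTER_CUBIC))
x,y=np.mgrid[0:480,0:390] # ortho of top
p=np.stack([C[0]+90-x*0.45,C[1]+88-y*0.45,np.full(x.shape,217.)],-1).reshape(-1,3)
o=[]
for cc in (c,s):
    uv=proj(cc,p).reshape(480,390,2).astype(np.float32); o.append(cv2.remap(cc["image"],uv[...,0],uv[...,1],cv2.INTER_CUBIC)[100:400])
im=np.vstack([out[0],out[1],np.hstack(o)])
cv2.imwrite("pics/p1.png",im[:,:,::-1])
E
python3 b.py
```

```text
housing z215 [552.13233136  27.00131175 215.        ]
throat z266 [552.059982    26.83913344 266.        ]
lever z290 [491.17367734  28.71720606 290.        ]
pin z290 [505.54269276 -21.84836861 290.        ]
[552.09615668  26.9202226 ]
scene lever [491.37373856  34.43750691 290.        ] pin [510.14197285 -13.61822654 290.        ] throat [551.00244171  31.03848513 266.        ]
```

View pics/p1.png

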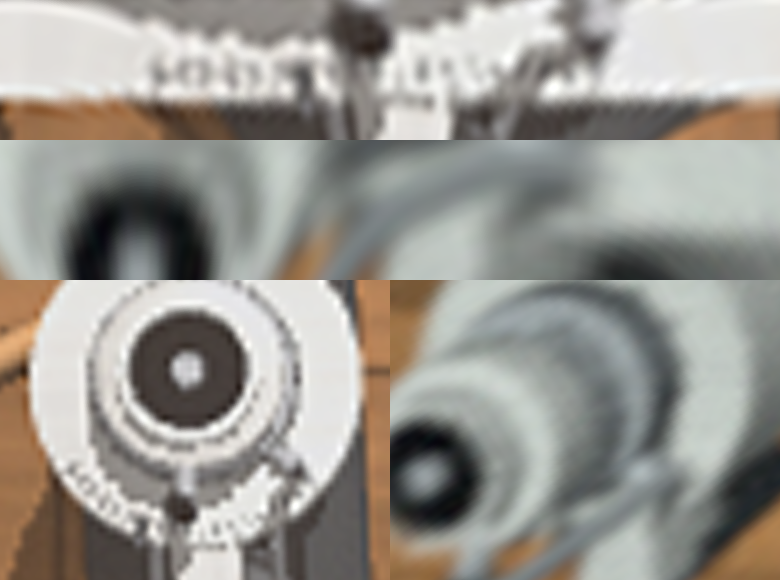

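In the rectified view (bottom left) the handle is at (180,505) and the pin at (275,455) to (300,475). A dark blob at (145,525), polar column 300, may be the mark. I'll enlarge that area with raw pixels.

```bash
cat > d.py <<'E'
from h import *
c=cam("top");s=cam("scene")
C=np.array([552.1,26.9])
def P(t,rr,z): return [C[0]+rr*np.cos(t),C[1]+rr*np.sin(t),z]
t=c["image"][190:216,212:262,::-1]
K=16
im=cv2.resize(t,None,fx=K,fy=K,interpolation=cv2.INTER_NEAREST)
im=np.clip((im.astype(float)-20)*1.1,0,255).astype(np.uint8)
def mk(u,col): cv2.circle(im,tuple(int(v) for v in ((u+.5-[212,190])*K)),3,col,-1)
for dt in np.arange(-.9,.91,.1):
    for rr in (64,79): mk(proj(c,P(np.pi+dt,rr,219))[0],(0,0,255) if abs(dt)>.01 else (255,0,0))
cv2.imwrite("pics/q.png",im)
print(proj(s,[P(np.pi-.37,70,219),P(np.pi,60,290)]))
E
python3 d.py
```

```text
[[253.91357343 161.39983086]
 [250.49708893 146.55803916]]
```

View pics/q.png

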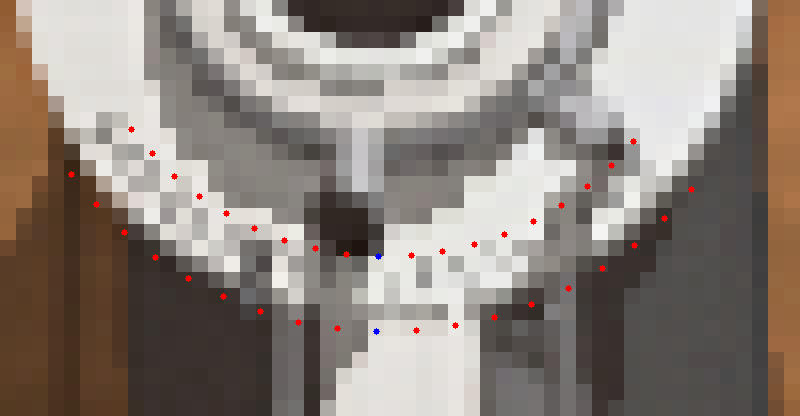

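The handle lies at about −0.05 rad (measured from the −x direction). The pin is near +0.83. The dark bar sits at about −0.35, spanning picture pixels (262,248) to (248,297). I'll refine it with an angular darkness profile and compute the first moves.

```bash
cat >> h.py <<'E'
from scipy.spatial.transform import Rotation as Ro
C=np.array([552.1,26.9])
def at(th,rr): return C+rr*np.array([np.cos(np.pi+th),np.sin(np.pi+th)])  # th from -x direction
def tgt(xyz,line=None):
    """tool shift (m) and z turn to reach world xyz with tool y line at angle `line` (deg)"""
    s=r.read_state(); R=Ro.from_rotvec(s["orientation"]).as_matrix(); p=np.array(s["tool_pos"])
    cur=np.degrees(np.arctan2(R[1,1],R[0,1])); 
    d=0 if line is None else (line-cur+90)%180-90
    print("at",p.round(1),"line",round(cur%180,1),"shift",(R.T@(np.array(xyz)-p)/1000).round(4),"turn z",round(-np.radians(d),3),"F",np.round(s["force"],1),"gap",round(s["finger_gap"],1),"ff",np.round(s["finger_force"],1),"t",s["time_s"])
E
cat > e.py <<'E'
from h import *
c=cam("top"); g=c["image"].astype(np.float32).mean(2)
th=np.arange(-.6,.01,.02); v=[]
for t in th:
    p=[[*at(t,q),218] for q in np.linspace(65,77,13)]
    uv=proj(c,p).astype(np.float32); v.append(cv2.remap(g,uv[:,:1],uv[:,1:],cv2.INTER_LINEAR).mean())
print(*[f"{a:.2f}:{b:.0f}" for a,b in zip(th,v)])
tgt([350,337,360],75)
print(at(-.05,60),at(-.35,60))
E
python3 e.py
```

```text
-0.60:189 -0.58:182 -0.56:178 -0.54:183 -0.52:192 -0.50:192 -0.48:183 -0.46:177 -0.44:175 -0.42:171 -0.40:153 -0.38:129 -0.36:115 -0.34:116 -0.32:134 -0.30:165 -0.28:186 -0.26:183 -0.24:176 -0.22:169 -0.20:148 -0.18:124 -0.16:116 -0.14:120 -0.12:128 -0.10:133 -0.08:138 -0.06:145 -0.04:166 -0.02:193 0.00:210
at [201.3 644.3 231.3] line 72.6 shift [ 0.2336  0.2489 -0.1287] turn z -0.041 F [0.  0.5 0. ] gap 85.4 ff 0.0 t 1.65
[492.17498438  29.89875016] [495.73763723  47.47386845]
```

Request:
apply_moves:
  moves:
    - [0,0,0,0.02,0.02,-0.055,-0.06]
    - [0,0,0,0.06,0.06,-0.1,-0.06]
    - [0,0,-0.04,0.12,0.12,-0.129,-0.06]
    - [0,0,-0.04,0.17,0.18,-0.129,-0.06]
    - [0,0,-0.04,0.22,0.235,-0.129,-0.06]

```text
time_s: 2.28
tool_pos: [316.1, 408.9, 358.3]
orientation: [-3.113, 0.411, -0.001]
force: [1.0, 1.1, 0.8]
finger_gap: 40.1
finger_force: 0.0
```

```bash
python3 -c "
from h import *
tgt([*at(-.05,60),330],75)"
```

```text
at [316.1 408.9 358.3] line 75.0 shift [0.2684 0.3205 0.0279] turn z -0.001 F [1.  1.1 0.8] gap 40.1 ff 0.0 t 2.275
```

Request:
apply_moves:
  moves:
    - [0,0,0,0.04,0.05,0,-0.06]
    - [0,0,0,0.08,0.1,0,-0.06]
    - [0,0,0,0.12,0.15,0,-0.06]
    - [0,0,0,0.15,0.19,0,-0.06]
    - [0,0,0,0.15,0.19,0,-0.06]

```text
time_s: 2.9
tool_pos: [411.7, 185.2, 358.0]
orientation: [-3.113, 0.419, -0.001]
force: [-0.9, 0.8, 0.1]
finger_gap: 39.9
finger_force: 0.0
```

```bash
python3 -c "
from h import *
tgt([*at(-.05,60),330],75)"
```

```text
at [411.7 185.2 358. ] line 74.7 shift [0.1186 0.1285 0.028 ] turn z -0.005 F [-0.9  0.8  0.1] gap 39.9 ff 0.0 t 2.9
```

Request:
apply_moves:
  moves:
    - [0,0,0,0.04,0.04,0.01,-0.06]
    - [0,0,0,0.08,0.085,0.02,-0.06]
    - [0,0,0,0.119,0.128,0.028,-0.06]
    - [0,0,0,0.119,0.128,0.028,-0.06]
    - [0,0,0,0.119,0.128,0.028,-0.06]

```text
time_s: 3.52
tool_pos: [492.7, 33.9, 329.3]
orientation: [3.114, -0.413, -0.0]
force: [0.6, -0.3, 0.9]
finger_gap: 40.1
finger_force: 0.0
```

```bash
python3 -c "
from h import *
tgt([*at(-.05,60),256],75)"; python3 crop.py c2
```

```text
at [492.7  33.9 329.3] line 74.9 shift [0.0006 0.004  0.0733] turn z -0.002 F [ 0.6 -0.3  0.9] gap 40.1 ff 0.0 t 3.525
```

View pics/c2.png

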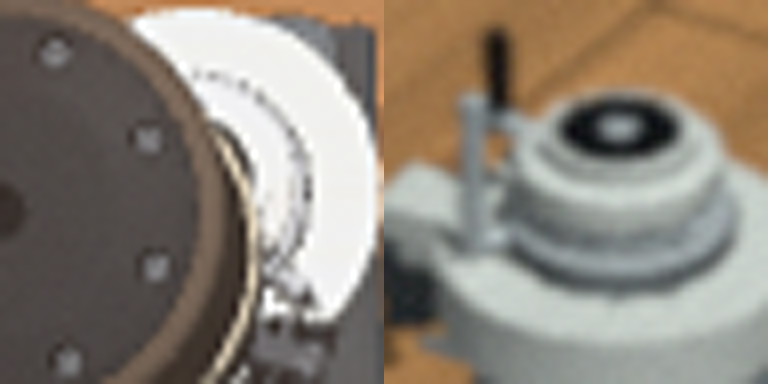

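The arm covers the collar in the top view. In the scene view the handle (497,70) and pin (470,170) are unchanged and clear of the fingers. Descending round the handle.

Request:
apply_moves:
  moves:
    - [0,0,0,0,0.003,0.025,-0.06]
    - [0,0,0,0,0.003,0.05,-0.06]
    - [0,0,0,0,0.003,0.072,-0.06]
    - [0,0,0,0,0.003,0.072,-0.06]

```text
time_s: 4.12
tool_pos: [490.8, 31.8, 256.5]
orientation: [3.114, -0.408, -0.003]
force: [-0.5, -0.4, 0.6]
finger_gap: 40.0
finger_force: 0.0
```

Request:
apply_moves:
  moves:
    - [0,0,0,0,0,0,-0.3]
    - [0,0,0,0,0,0,-0.5]
    - [0,0,0,0,0,0,-0.7]
    - [0,0,0,0,0,0,-0.9]
    - [0,0,0,0,0,0,-0.9]
  grip_force: 20

```text
time_s: 4.75
tool_pos: [492.4, 31.3, 258.3]
orientation: [-3.113, 0.411, -0.002]
force: [-1.4, 4.6, 5.7]
finger_gap: 11.5
finger_force: 20.4
```

```bash
python3 -c "
from h import *
tgt([*at(-.355,60),256],75)"; python3 crop.py c3
```

```text
at [492.4  31.3 258.3] line 75.0 shift [-0.0009 -0.0168  0.0023] turn z -0.001 F [-1.4  4.6  5.7] gap 11.5 ff 20.4 t 4.75
```

View pics/c3.png

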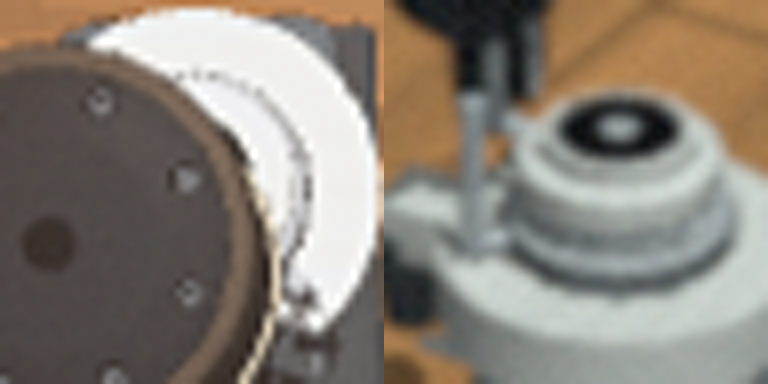

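The fingers hold the handle (gap 11.5 mm); pin and ring are untouched in the scene view. Now I turn it clockwise along the arc to the mark.

Request:
apply_moves:
  moves:
    - [0,0,0,-0.0005,-0.004,-0.001,-0.9]
    - [0,0,0,-0.0008,-0.008,-0.001,-0.9]
    - [0,0,0,-0.001,-0.012,-0.001,-0.9]
    - [0,0,0,-0.001,-0.017,-0.001,-0.9]
    - [0,0,0,-0.001,-0.017,-0.001,-0.9]

```text
time_s: 5.48
tool_pos: [493.4, 45.5, 258.2]
orientation: [3.11, -0.413, -0.006]
force: [-6.9, -4.8, 5.1]
finger_gap: 11.5
finger_force: 20.8
```

Request:
apply_moves:
  moves:
    - [0,0,0,0,0,0,-0.5]
    - [0,0,0,0,0,0,-0.2]
    - [0,0,0,0,0,0,-0.06]
    - [0,0,0,0,0,0,-0.06]

```text
time_s: 5.98
tool_pos: [495.3, 47.5, 258.4]
orientation: [3.114, -0.412, -0.0]
force: [0.2, -0.2, 0.1]
finger_gap: 40.4
finger_force: 0.0
```

Request:
apply_moves:
  moves:
    - [0,0,0,0,0,-0.06,-0.06]
    - [0,0,0,-0.05,-0.03,-0.09,-0.06]
    - [0,0,0,-0.09,-0.07,-0.09,1]
    - [0,0,0,-0.09,-0.11,-0.09,1]
    - [0,0,0,-0.09,-0.15,-0.09,1]

```text
time_s: 6.6
tool_pos: [447.0, 217.2, 349.3]
orientation: [-3.113, 0.409, -0.002]
force: [0.2, -0.1, -0.3]
finger_gap: 85.1
finger_force: 0.0
```

Request:
apply_moves:
  moves:
    - [0,0,0,0,-0.04,0,1]
    - [0,0,0,0,-0.04,0,1]

```text
time_s: 6.85
tool_pos: [458.0, 256.5, 347.3]
orientation: [3.113, -0.409, -0.002]
force: [0.2, 0.1, -0.5]
finger_gap: 85.6
finger_force: 0.0
```

```bash
cat > f.py <<'E'
import sys
from h import *
c=cam("top");s=cam("scene");g=c["image"].astype(np.float32).mean(2)
for z,(a,b) in ((218,(65,77)),(290,(56,64)),(251,(48,53))):
    th=np.arange(-.7,.81,.03); v=[]
    for t in th:
        uv=proj(c,[[*at(t,q),z] for q in np.linspace(a,b,9)]).astype(np.float32); v.append(cv2.remap(g,uv[:,:1],uv[:,1:],cv2.INTER_LINEAR).mean())
    print(z,*[f"{a:.2f}:{b:.0f}" for a,b in zip(th,v)])
K=14; t=c["image"][186:216,212:262,::-1]
im=cv2.resize(t,None,fx=K,fy=K,interpolation=cv2.INTER_CUBIC)
t2=cv2.resize(s["image"][142:182,238:278,::-1],None,fx=10,fy=10,interpolation=cv2.INTER_CUBIC)[:420]
im=cv2.resize(im,(400,240)) if 0 else im
cv2.imwrite(f"pics/{sys.argv[1]}.png",im)
cv2.imwrite(f"pics/{sys.argv[1]}s.png",t2)
tgt([*at(-.355,60),256],75)
E
python3 f.py m1
```

```text
218 -0.70:199 -0.67:186 -0.64:176 -0.61:194 -0.58:188 -0.55:187 -0.52:198 -0.49:195 -0.46:184 -0.43:175 -0.40:146 -0.37:96 -0.34:83 -0.31:98 -0.28:120 -0.25:123 -0.22:159 -0.19:199 -0.16:192 -0.13:210 -0.10:221 -0.07:203 -0.04:199 -0.01:217 0.02:215 0.05:214 0.08:219 0.11:206 0.14:194 0.17:213 0.20:229 0.23:212 0.26:201 0.29:187 0.32:178 0.35:158 0.38:145 0.41:137 0.44:135 0.47:161 0.50:182 0.53:172 0.56:176 0.59:179 0.62:174 0.65:183 0.68:202 0.71:199 0.74:188 0.77:194 0.80:196
290 -0.70:209 -0.67:217 -0.64:210 -0.61:198 -0.58:194 -0.55:198 -0.52:206 -0.49:200 -0.46:181 -0.43:176 -0.40:160 -0.37:137 -0.34:101 -0.31:78 -0.28:69 -0.25:67 -0.22:69 -0.19:66 -0.16:95 -0.13:134 -0.10:144 -0.07:154 -0.04:172 -0.01:177 0.02:178 0.05:178 0.08:177 0.11:176 0.14:174 0.17:171 0.20:167 0.23:174 0.26:188 0.29:185 0.32:179 0.35:199 0.38:226 0.41:228 0.44:218 0.47:184 0.50:151 0.53:152 0.56:176 0.59:188 0.62:191 0.65:197 0.68:209 0.71:224 0.74:234 0.77:236 0.80:236
251 -0.70:139 -0.67:139 -0.64:140 -0.61:139 -0.58:139 -0.55:141 -0.52:143 -0.49:141 -0.46:137 -0.43:134 -0.40:133 -0.37:135 -0.34:149 -0.31:176 -0.28:189 -0.25:184 -0.22:176 -0.19:150 -0.16:131 -0.13:139 -0.10:144 -0.07:133 -0.04:123 -0.01:131 0.02:139 0.05:132 0.08:124 0.11:124 0.14:126 0.17:126 0.20:123 0.23:124 0.26:126 0.29:128 0.32:130 0.35:134 0.38:133 0.41:129 0.44:125 0.47:121 0.50:116 0.53:119 0.56:141 0.59:170 0.62:171 0.65:149 0.68:151 0.71:173 0.74:189 0.77:179 0.80:177
at [457.6 254.5 348. ] line 75.0 shift [0.0905 0.1897 0.0921] turn z -0.0 F [-0.3 -0.   0.1] gap 85.2 ff 0.0 t 6.95
```

View pics/m1.png

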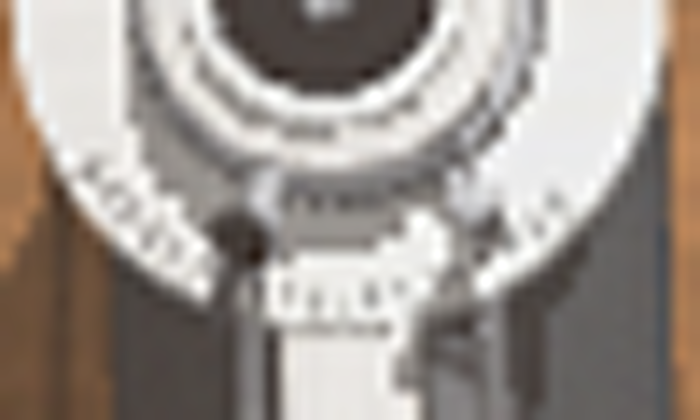

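The lever arm now sits at −0.27, but the mark is at −0.355, dark at picture (225,290), down-left of the handle at (240,235). The lever needs about 0.085 rad (5 mm) more clockwise, so I re-grip.

Request:
apply_moves:
  moves:
    - [0,0,0,0.03,0.06,0,-0.06]
    - [0,0,0,0.06,0.12,0,-0.06]
    - [0,0,0,0.0905,0.17,0,-0.06]
    - [0,0,0,0.0905,0.192,0,-0.06]
    - [0,0,0,0.0905,0.192,0,-0.06]

```text
time_s: 7.58
tool_pos: [494.6, 42.7, 349.1]
orientation: [-3.113, 0.417, -0.002]
force: [0.8, 1.1, 1.1]
finger_gap: 40.0
finger_force: 0.0
```

Request:
apply_moves:
  moves:
    - [0,0,0,0,0,0.03,-0.06]
    - [0,0,0,0,0,0.06,-0.06]
    - [0,0,0,0,0,0.087,-0.06]
    - [0,0,0,0,0,0.087,-0.06]

```text
time_s: 8.07
tool_pos: [494.0, 45.1, 260.1]
orientation: [3.113, -0.411, -0.004]
force: [0.6, 0.2, 0.4]
finger_gap: 40.1
finger_force: 0.0
```

Request:
apply_moves:
  moves:
    - [0,0,0,0,0,0,-0.4]
    - [0,0,0,0,0,0,-0.7]
    - [0,0,0,0,0,0,-0.9]
    - [0,0,0,0,0,0,-0.9]
    - [0,0,0,0,0,0,-0.9]
  grip_force: 20

```text
time_s: 8.7
tool_pos: [495.8, 45.2, 262.9]
orientation: [-3.114, 0.411, -0.003]
force: [-2.0, -2.0, 5.9]
finger_gap: 10.8
finger_force: 20.6
```

```bash
python3 -c "
from h import *
tgt([*at(-.31,60),260]);tgt([*at(-.40,60),260])"
```

```text
at [495.8  45.2 262.9] line 75.0 shift [-0.0008  0.0002  0.0029] turn z -0.0 F [-2.  -2.   5.9] gap 10.8 ff 20.6 t 8.7
at [495.8  45.2 262.9] line 75.0 shift [-0.0003 -0.0051  0.0029] turn z -0.0 F [-2.  -2.   5.9] gap 10.8 ff 20.6 t 8.7
```

Request:
apply_moves:
  moves:
    - [0,0,0,0,-0.004,0,-0.9]
    - [0,0,0,0.0005,-0.007,0,-0.9]
    - [0,0,0,0.0005,-0.007,0,-0.9]
    - [0,0,0,0.0005,-0.007,0,-0.9]

```text
time_s: 9.2
tool_pos: [497.2, 50.7, 262.8]
orientation: [3.113, -0.412, 0.001]
force: [-4.3, -6.5, 8.6]
finger_gap: 11.0
finger_force: 20.9
```

Request:
apply_moves:
  moves:
    - [0,0,0,0,0,0,-0.5]
    - [0,0,0,0,0,0,-0.2]
    - [0,0,0,0,0,0,-0.06]
    - [0,0,0,0,0,0,-0.06]

```text
time_s: 9.7
tool_pos: [497.6, 52.2, 261.3]
orientation: [-3.114, 0.411, 0.0]
force: [-0.2, 0.7, -0.5]
finger_gap: 40.0
finger_force: 0.0
```

Request:
apply_moves:
  moves:
    - [0,0,0,0,0,-0.06,-0.06]
    - [0,0,0,-0.05,-0.03,-0.09,-0.06]
    - [0,0,0,-0.09,-0.07,-0.09,1]
    - [0,0,0,-0.09,-0.12,-0.09,1]
    - [0,0,0,-0.09,-0.16,-0.09,1]

```text
time_s: 10.32
tool_pos: [451.9, 231.9, 352.0]
orientation: [-3.113, 0.409, -0.001]
force: [-0.4, 0.5, -0.6]
finger_gap: 85.5
finger_force: 0.0
```

Request:
apply_moves:
  moves:
    - [0,0,0,0,-0.04,0,1]
    - [0,0,0,0,-0.04,0,1]

```text
time_s: 10.58
tool_pos: [462.8, 270.8, 350.1]
orientation: [3.113, -0.408, -0.002]
force: [-0.2, 0.1, 0.4]
finger_gap: 85.4
finger_force: 0.0
```

```bash
python3 f.py m2
```

```text
218 -0.70:198 -0.67:186 -0.64:176 -0.61:194 -0.58:188 -0.55:175 -0.52:177 -0.49:170 -0.46:135 -0.43:115 -0.40:99 -0.37:78 -0.34:83 -0.31:131 -0.28:184 -0.25:185 -0.22:200 -0.19:203 -0.16:190 -0.13:208 -0.10:221 -0.07:202 -0.04:198 -0.01:216 0.02:214 0.05:213 0.08:218 0.11:206 0.14:195 0.17:212 0.20:216 0.23:196 0.26:175 0.29:168 0.32:146 0.35:139 0.38:147 0.41:149 0.44:162 0.47:171 0.50:181 0.53:188 0.56:199 0.59:207 0.62:197 0.65:191 0.68:201 0.71:198 0.74:186 0.77:193 0.80:195
290 -0.70:208 -0.67:216 -0.64:209 -0.61:197 -0.58:194 -0.55:199 -0.52:202 -0.49:180 -0.46:134 -0.43:90 -0.40:73 -0.37:64 -0.34:67 -0.31:67 -0.28:73 -0.25:109 -0.22:131 -0.19:147 -0.16:158 -0.13:151 -0.10:148 -0.07:153 -0.04:171 -0.01:177 0.02:177 0.05:178 0.08:177 0.11:175 0.14:173 0.17:171 0.20:167 0.23:174 0.26:188 0.29:185 0.32:181 0.35:194 0.38:195 0.41:168 0.44:160 0.47:172 0.50:184 0.53:184 0.56:178 0.59:203 0.62:230 0.65:236 0.68:235 0.71:235 0.74:234 0.77:235 0.80:235
251 -0.70:135 -0.67:136 -0.64:140 -0.61:144 -0.58:144 -0.55:142 -0.52:140 -0.49:141 -0.46:150 -0.43:167 -0.40:184 -0.37:192 -0.34:183 -0.31:157 -0.28:135 -0.25:131 -0.22:135 -0.19:136 -0.16:134 -0.13:127 -0.10:123 -0.07:125 -0.04:128 -0.01:130 0.02:132 0.05:130 0.08:128 0.11:127 0.14:125 0.17:132 0.20:141 0.23:135 0.26:120 0.29:119 0.32:130 0.35:133 0.38:125 0.41:121 0.44:132 0.47:146 0.50:146 0.53:139 0.56:136 0.59:135 0.62:145 0.65:165 0.68:169 0.71:176 0.74:188 0.77:176 0.80:174
at [462.5 268.8 350.9] line 75.0 shift [0.0895 0.2047 0.0951] turn z -0.0 F [-0.7 -0.8 -0.5] gap 85.2 ff 0.0 t 10.675
```

View pics/m2.png

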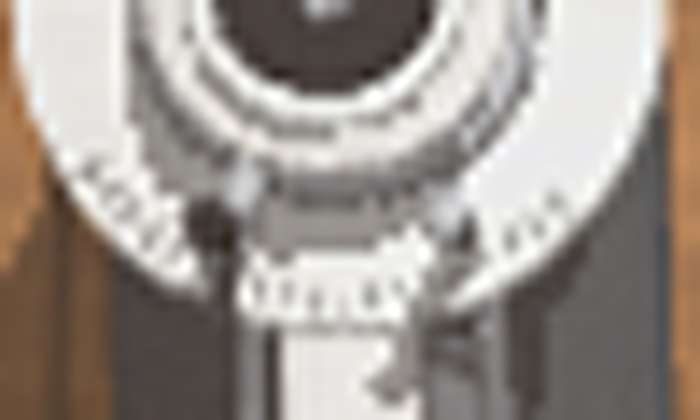

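The lever arm now reads −0.37 and the handle −0.35, against the mark at −0.355. In the picture the mark's dark end shows at (225,275), directly beyond the handle at (215,225). The pin came along to (455,225). Next I straddle lever and pin.

```bash
python3 -c "
from h import *
tgt([497.3,25.5,320],81.4)"
```

```text
at [462.5 268.8 350.9] line 75.0 shift [0.0967 0.2259 0.0311] turn z -0.112 F [-0.7 -0.8 -0.5] gap 85.2 ff 0.0 t 10.675
```

Request:
apply_moves:
  moves:
    - [0,0,-0.03,0.03,0.06,0,1]
    - [0,0,-0.06,0.06,0.12,0,1]
    - [0,0,-0.11,0.09,0.18,0,1]
    - [0,0,-0.112,0.097,0.226,0.015,1]
    - [0,0,-0.112,0.097,0.226,0.025,1]
  grip_force: 20

```text
time_s: 11.3
tool_pos: [496.5, 20.9, 326.6]
orientation: [-3.132, 0.245, -0.001]
force: [-0.3, 0.7, 0.4]
finger_gap: 85.3
finger_force: 0.0
```

Request:
apply_moves:
  moves:
    - [0,0,0,0,0,0,1]

```text
time_s: 11.42
tool_pos: [496.9, 24.2, 326.3]
orientation: [-3.132, 0.24, 0.001]
force: [0.3, -0.2, 0.3]
finger_gap: 85.4
finger_force: 0.0
```

```bash
python3 f.py m3 >/dev/null; python3 -c "
from h import *
tgt([497.3,25.5,256],81.4)"
```

```text
at [497.6  25.5 327. ] line 81.4 shift [-0.0004  0.0001  0.071 ] turn z -0.0 F [0.3 0.1 1. ] gap 85.2 ff 0.0 t 11.525
```

View pics/m3s.png

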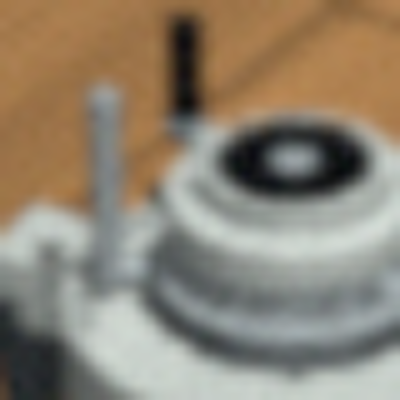

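The scene crop shows the handle top at (184,18) and the pin top at (103,90), both free. I'll check their positions against the straddle clearance.

```bash
python3 -c "
from h import *
s=cam('scene')
for n,u,z in (('lever',(184,18),290),('pin',(103,90),290),('throat',(293,160),266)):
    p=onz(s,(u[0]/10-.5+238,u[1]/10-.5+142),z)[:2]; print(n,p.round(1))
    if n!='throat': L=locals().setdefault('q',[]); L.append(p)
    else:
        for a in q: d=a-p; print(np.hypot(*d).round(1),(np.arctan2(-d[1],-d[0])).round(3))
"
```

```text
lever [495.2  53.6]
pin [498.8   1.9]
throat [551.1  31.1]
60.3 -0.382
60.0 0.51
```

Request:
apply_moves:
  moves:
    - [0,0,0,0,0,0.025,1]
    - [0,0,0,0,0,0.05,1]
    - [0,0,0,0,0,0.07,1]
    - [0,0,0,0,0,0.07,1]

```text
time_s: 12.08
tool_pos: [497.0, 25.9, 255.6]
orientation: [3.132, -0.234, -0.003]
force: [-0.1, 0.0, 0.2]
finger_gap: 85.8
finger_force: 0.0
```

Request:
apply_moves:
  moves:
    - [0,0,0,0,0.003,0,0.8]
    - [0,0,0,0,0.004,0,0.65]
    - [0,0,0,0,0.002,0,0.55]
    - [0,0,0,0,0.0005,0,0.45]
    - [0,0,0,0,0.0005,0,0.45]
  grip_force: 20

```text
time_s: 12.7
tool_pos: [497.4, 24.5, 256.4]
orientation: [3.132, -0.236, -0.0]
force: [-0.1, 0.4, -0.7]
finger_gap: 61.7
finger_force: 0.0
```

```bash
cat > st.py <<'E'
from h import *
def st():
    s=r.read_state(); p=np.array(s["tool_pos"]); R=Ro.from_rotvec(s["orientation"]).as_matrix()
    d=p[:2]-C; c=d@R[:2,1]; g=s["finger_gap"]; rad=-d@R[:2,0]; m=np.arctan2(-d[1],-d[0])
    print("t",s["time_s"],"pos",p.round(1),"rad",rad.round(1),"c",c.round(1),"gap",round(g,1),"leverface",(c-g/2).round(1),"pinface",(c+g/2).round(1),"F tool",(R.T@np.array(s["force"])).round(1),"ff",np.round(s["finger_force"],1))
    ya=np.arctan2(R[1,1],R[0,1]); mid=(ya+np.pi/2-0)%(np.pi) ; mid=mid-np.pi if mid>np.pi/2 else mid
    print("mid",mid.round(3)," lever angle if touching",(mid+np.arcsin((c-g/2+6)/60)).round(3),"pin angle if touching",(mid+np.arcsin((c+g/2-5)/60)).round(3))
st()
E
python3 st.py
```

```text
t 12.7 pos [497.4  24.5 256.4] rad 53.7 c 10.6 gap 61.7 leverface -20.3 pinface 41.4 F tool [-0.1 -0.4  0.7] ff 0.0
mid -0.151  lever angle if touching -0.391 pin angle if touching 0.501
```

Request:
apply_moves:
  moves:
    - [0,0,0,0,-0.0015,0,0.38]
    - [0,0,0,0,-0.003,0,0.31]
    - [0,0,0,-0.0005,-0.0045,0,0.24]
    - [0,0,0,-0.001,-0.006,0,0.17]
    - [0,0,0,-0.001,-0.006,0,0.17]
  grip_force: 20

```text
time_s: 13.32
tool_pos: [496.1, 28.5, 257.7]
orientation: [3.129, -0.238, -0.002]
force: [-8.2, -6.9, 12.5]
finger_gap: 50.0
finger_force: 11.7
```

```bash
python3 st.py
```

```text
t 13.325 pos [496.1  28.5 257.7] rad 55.6 c 6.9 gap 50.0 leverface -18.1 pinface 31.9 F tool [ -7.1   8.1 -12.5] ff 11.7
mid -0.152  lever angle if touching -0.355 pin angle if touching 0.313
```

Request:
apply_moves:
  moves:
    - [0,0,0,0,-0.0025,0,0.17]
    - [0,0,0,-0.0005,-0.0035,0,0.12]
    - [0,0,0,-0.0005,-0.0045,0,0.07]
    - [0,0,0,-0.001,-0.005,0,0.04]
    - [0,0,0,-0.001,-0.005,0,0.04]
  grip_force: 20

```text
time_s: 13.95
tool_pos: [495.0, 33.1, 256.6]
orientation: [3.128, -0.238, -0.006]
force: [-8.2, -9.6, 8.9]
finger_gap: 44.6
finger_force: 7.8
```

```bash
python3 st.py
```

```text
t 13.95 pos [495.   33.1 256.6] rad 57.4 c 2.5 gap 44.6 leverface -19.8 pinface 24.8 F tool [-6.7 10.7 -8.8] ff 7.8
mid -0.152  lever angle if touching -0.385 pin angle if touching 0.184
```

Request:
apply_moves:
  moves:
    - [0,0,0,0,-0.001,0,0.0]
    - [0,0,0,0,-0.002,0,-0.04]
    - [0,0,0,0,-0.003,0,-0.08]
    - [0,0,0,0,-0.0035,0,-0.1]
    - [0,0,0,0,-0.0035,0,-0.1]
  grip_force: 20

```text
time_s: 14.58
tool_pos: [495.4, 36.9, 256.2]
orientation: [3.128, -0.238, -0.007]
force: [-8.7, -7.4, 7.4]
finger_gap: 38.5
finger_force: 7.1
```

```bash
python3 st.py
python3 - <<'E'
from h import *
c=cam("scene"); cv2.imwrite("pics/n1.png",cv2.resize(c["image"][130:180,230:290,::-1],None,fx=10,fy=10,interpolation=cv2.INTER_CUBIC))
E
```

```text
t 14.575 pos [495.4  36.9 256.2] rad 57.6 c -1.3 gap 38.5 leverface -20.5 pinface 18.0 F tool [-7.5  8.7 -7.3] ff 7.1
mid -0.152  lever angle if touching -0.396 pin angle if touching 0.066
```

View pics/n1.png

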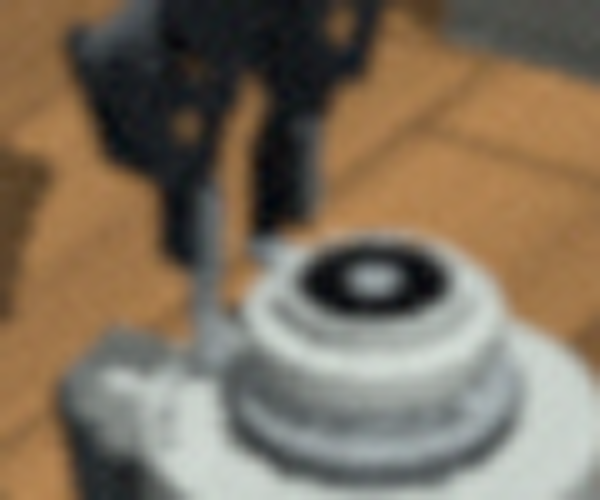

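The scene crop shows the handle at (275,170) against its finger and the pin at (205,270) pushed by the other. No washer resistance yet, so I continue in small steps.

Request:
apply_moves:
  moves:
    - [0,0,0,0,-0.0005,0,-0.12]
    - [0,0,0,0,-0.001,0,-0.15]
    - [0,0,0,0,-0.001,0,-0.15]
  grip_force: 20

```text
time_s: 15.0
tool_pos: [495.5, 37.9, 256.3]
orientation: [3.128, -0.238, -0.007]
force: [-9.2, -7.0, 8.1]
finger_gap: 36.4
finger_force: 10.3
```

```bash
python3 st.py
```

```text
t 15.0 pos [495.5  37.9 256.3] rad 57.6 c -2.3 gap 36.4 leverface -20.5 pinface 15.9 F tool [-8.   8.3 -8. ] ff 10.3
mid -0.152  lever angle if touching -0.396 pin angle if touching 0.031
```

Request:
apply_moves:
  moves:
    - [0,0,0,0,-0.0005,0,-0.17]
    - [0,0,0,0,-0.001,0,-0.2]
    - [0,0,0,0,-0.001,0,-0.2]
  grip_force: 24

```text
time_s: 15.38
tool_pos: [495.6, 38.8, 256.6]
orientation: [3.128, -0.238, -0.007]
force: [-9.5, -7.2, 9.2]
finger_gap: 34.5
finger_force: 14.2
```

```bash
python3 st.py
```

```text
t 15.375 pos [495.6  38.8 256.6] rad 57.6 c -3.3 gap 34.5 leverface -20.5 pinface 14.0 F tool [-8.4  8.6 -9.2] ff 14.2
mid -0.152  lever angle if touching -0.395 pin angle if touching -0.002
```

Request:
apply_moves:
  moves:
    - [0,0,0,0,-0.0005,0,-0.22]
    - [0,0,0,0,-0.001,0,-0.25]
    - [0,0,0,0,-0.001,0,-0.25]
  grip_force: 24

```text
time_s: 15.75
tool_pos: [495.8, 39.8, 256.8]
orientation: [3.128, -0.238, -0.007]
force: [-10.3, -7.4, 10.5]
finger_gap: 32.6
finger_force: 17.6
```

```bash
python3 st.py
```

```text
t 15.75 pos [495.8  39.8 256.8] rad 57.6 c -4.2 gap 32.6 leverface -20.5 pinface 12.0 F tool [ -9.1   8.9 -10.5] ff 17.6
mid -0.152  lever angle if touching -0.396 pin angle if touching -0.034
```

Request:
apply_moves:
  moves:
    - [0,0,0,0,-0.0005,0,-0.27]
    - [0,0,0,0,-0.001,0,-0.31]
    - [0,0,0,0,-0.0012,0,-0.31]
    - [0,0,0,0,-0.0012,0,-0.31]
  grip_force: 24

```text
time_s: 16.25
tool_pos: [495.9, 41.0, 257.0]
orientation: [3.128, -0.238, -0.006]
force: [-12.0, -6.5, 12.9]
finger_gap: 30.1
finger_force: 21.9
```

```bash
python3 st.py
```

```text
t 16.25 pos [495.9  41.  257. ] rad 57.6 c -5.4 gap 30.1 leverface -20.4 pinface 9.6 F tool [-10.9   8.3 -12.8] ff 21.9
mid -0.152  lever angle if touching -0.395 pin angle if touching -0.075
```

Force 22 N, with the ring pulled up about 0.1 rad past the washer contact and the lever face steady. Release.

Request:
apply_moves:
  moves:
    - [0,0,0,0,0,0,0.6]
    - [0,0,0,0,0,0,0.8]
    - [0,0,0,0,0.003,0,0.8]
    - [0,0,0,0,0.003,0,0.8]

```text
time_s: 16.75
tool_pos: [498.0, 40.4, 256.4]
orientation: [3.133, -0.237, -0.0]
force: [0.9, 0.0, -0.5]
finger_gap: 77.3
finger_force: 0.0
```

Request:
apply_moves:
  moves:
    - [0,0,0,0,0,-0.04,0.8]
    - [0,0,0,0,0,-0.09,0.8]
    - [0,0,0,-0.04,-0.05,-0.09,0.8]
    - [0,0,0,-0.07,-0.11,-0.09,0.8]
    - [0,0,0,-0.07,-0.17,-0.09,0.8]

```text
time_s: 17.38
tool_pos: [452.7, 217.4, 347.9]
orientation: [-3.13, 0.236, -0.003]
force: [1.7, 0.3, -0.8]
finger_gap: 77.0
finger_force: 0.0
```

Request:
apply_moves:
  moves:
    - [0,0,0,0,-0.06,0,0.8]
    - [0,0,0,0,-0.06,0,0.8]

```text
time_s: 17.62
tool_pos: [462.9, 278.9, 344.9]
orientation: [3.131, -0.231, -0.002]
force: [-0.2, -0.2, -0.9]
finger_gap: 76.9
finger_force: 0.0
```

```bash
python3 f.py m4
```

```text
218 -0.70:199 -0.67:186 -0.64:175 -0.61:186 -0.58:175 -0.55:168 -0.52:175 -0.49:167 -0.46:131 -0.43:113 -0.40:100 -0.37:81 -0.34:85 -0.31:132 -0.28:185 -0.25:184 -0.22:200 -0.19:205 -0.16:183 -0.13:169 -0.10:155 -0.07:134 -0.04:127 -0.01:139 0.02:155 0.05:178 0.08:211 0.11:205 0.14:195 0.17:213 0.20:227 0.23:210 0.26:198 0.29:204 0.32:204 0.35:202 0.38:202 0.41:199 0.44:201 0.47:213 0.50:212 0.53:197 0.56:200 0.59:206 0.62:196 0.65:190 0.68:201 0.71:198 0.74:186 0.77:193 0.80:195
290 -0.70:209 -0.67:216 -0.64:209 -0.61:197 -0.58:194 -0.55:198 -0.52:202 -0.49:171 -0.46:115 -0.43:79 -0.40:70 -0.37:67 -0.34:68 -0.31:63 -0.28:81 -0.25:130 -0.22:146 -0.19:158 -0.16:162 -0.13:150 -0.10:148 -0.07:160 -0.04:189 -0.01:198 0.02:198 0.05:182 0.08:161 0.11:135 0.14:139 0.17:143 0.20:159 0.23:173 0.26:188 0.29:185 0.32:179 0.35:199 0.38:225 0.41:224 0.44:217 0.47:217 0.50:226 0.53:228 0.56:231 0.59:233 0.62:233 0.65:234 0.68:234 0.71:235 0.74:235 0.77:235 0.80:235
251 -0.70:142 -0.67:144 -0.64:142 -0.61:139 -0.58:139 -0.55:140 -0.52:138 -0.49:141 -0.46:156 -0.43:176 -0.40:185 -0.37:184 -0.34:174 -0.31:152 -0.28:138 -0.25:138 -0.22:139 -0.19:133 -0.16:130 -0.13:133 -0.10:136 -0.07:128 -0.04:119 -0.01:123 0.02:126 0.05:120 0.08:113 0.11:114 0.14:117 0.17:121 0.20:123 0.23:127 0.26:135 0.29:135 0.32:131 0.35:132 0.38:136 0.41:135 0.44:121 0.47:118 0.50:130 0.53:142 0.56:156 0.59:160 0.62:158 0.65:166 0.68:161 0.71:164 0.74:182 0.77:175 0.80:175
at [462.7 276.  345.8] line 81.4 shift [0.0668 0.2206 0.09  ] turn z 0.112 F [ 1.  -0.5 -0.5] gap 77.0 ff 0.0 t 17.725
```

View pics/m4.png

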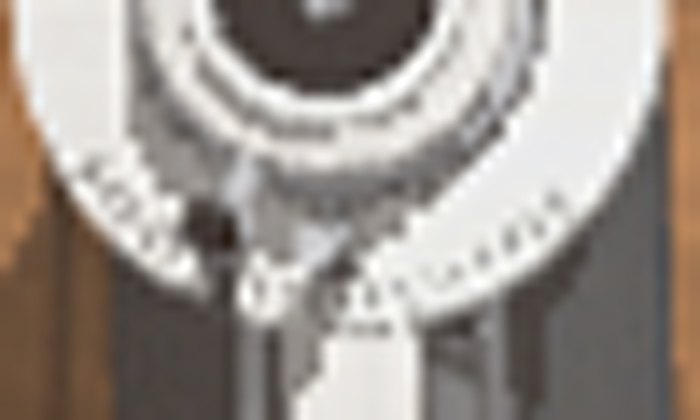

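The lever stays on the mark: arm and handle read about −0.37 against −0.36, with the handle at (215,225). The pin has come round to (325,240) and stays there with nothing touching it. Handing in.

```bash
python3 -c "
from h import *
print(r.job_done())"
```

```text
the job is handed in; nothing more can be done
None
```

The job is handed in: the collar lever is at the mark (within about 0.02 rad in the last picture), the lock ring is pulled up about 0.1 rad past the washer at about 22 N finger force, and the arm is clear of everything, though the result of the judging was not shown.

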